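# Swing the trimming board's fence home

## Task

Clear the round tin off the trimming board by standing it in the shallow desk tray. Then push the free end of the aluminium fence round its pin, past the spring roller catch, and press it firmly but gently against the rubber-tipped stop (about 10 N, for a good second; never as much as 15 N), so that it stays there by itself when you let go. Do not disturb anything else on the desk.

Things in the scene. Friction and masses are not known exactly. Their poses are not given: they have to be found in the camera images.
- board: Fixed grey trimming board, 270 (its x) by 380 (its y) by 18 mm thick, a sheet of paper on it. Origin: centre of its underside; axes along its edges, z up. At home the fence runs from the pin along the board's +y, within about 2 degrees.
- pin (a point): Axis of the steel pivot pin, at the board's top surface (board x +50, y -120 mm). A 20 mm wide head, its top 24 mm above the board, keeps the fence on.
- fence: Aluminium bar flat on the board, 24 mm wide, 16 mm high, 0.16 to 0.29 kg, a hole at one end over the pin (1 mm play). Origin: on the hole's axis, underside; its +x runs along the bar to the rounded free end 250 mm off; z up. Starts 0.65 to 0.85 rad from home towards the board's -x (robot) side; swings home clockwise seen from above. Slides easily (drag under 1 N); push it, do not grip it: over 25 N from the fingers bends it.
- fence_end (a point): The tip of the fence's free end, on its centre line, 8 mm above the board's surface.
- catch: Dark block, 36 by 24 by 26 mm high, on the board beyond the fence's free end (board x +38, y +175 mm), with a sprung steel roller, 32 mm wide, 37 mm nearer the pin. Passing it the fence's tip meets up to 4 N over the last 20 mm before the roller's centre; then the catch pulls the fence on to the stop with 1 to 2.5 N. Origin: centre of its underside; axes as the board.
- stop: Dark steel block on the board, 24 by 40 by 30 mm, at board x +98, y +80 mm (200 mm from the pin). Origin: centre of its underside; axes as the board. A screw with a rubber tip, 9 mm up, points to -x. Its length is set anew each time: the fence's centre line there meets it at board x +45 to +55 mm; find it by feel. Rubber gives 1 mm per 10 N. Press over 6 N for 0.4 s, never over 15 N.
- tin: Round dark tin, 55 mm in diameter, 42 mm high, about 0.1 kg, standing on the board in the fence's path. Origin: centre of its underside.
- tray: Fixed shallow grey square tray on the desk left or right of the board, 120 by 120 mm, walls 4 mm thick and 16 mm high, floor 4 to 5 mm thick. Origin: centre of its underside.
- mug: Bystander: white mug, 80 mm wide, 92 mm high, left of the board. Origin: centre of its underside.
- bottle_a: Bystander: small green dropper bottle, 30 mm wide, 70 mm high, on the board beyond the fence's home position, near board x +95, y -30 mm. Origin: centre of its underside.
- bottle_b: Bystander: like bottle_a, on the board's near corner, near board x -90, y -140 mm.
- stapler: Bystander: metal stapler, 40 by 135 by 48 mm high, right of the board. Origin: centre of its underside.
- tape: Bystander: roll of clear tape lying flat, 90 mm wide, 19 mm high, on the right. Origin: centre of its underside.

How it is judged:
By the outcome, as a careful person would: the job done as asked, in the order asked, and still so for the second after the job is handed in, with the robot touching nothing.
It also fails if it takes over 72 s, if anything falls off the work surface, if the arm or the gripper's body presses on something with over 40 N, if the wrist force passes 120 N, or if a joint passes its speed limit or range.

## Robot

A 6-joint arm with a two-finger parallel gripper is mounted at the origin on the work surface. World frame = base frame: x ahead of the robot, y to its left, z up, the work surface at z = 0. Lengths are in m, angles in rad, forces in N, time in s.
With the tool pointing down it reaches from about 0.35 to 0.775 m from the base axis. Payload 7.3 kg.
Tool frame: the origin (TCP) lies between the finger pads; the fingertips stand 14 mm ahead of it and the grasp point (between the pads) lies 5 mm behind it; z points along the fingers, y is the direction in which the jaws open and shut (so a half turn about z gives the same grasp; the last joint's range is limited). The gripper opens to 92 mm and grips with 3 to 60 N. Pads are 19 mm wide; open, the fingers measure 130 mm over their backs; the gripper's body (75 mm by 190 mm) begins 47 mm behind the grasp point.
Start: joints at [-1.388, 0.342, 1.524, -0, 1.275, -0.146], TCP at [0.17, -0.497, 0.241] pointing down, gripper open.
Joint ranges: [-2.53, 2.53], [-0.77, 2.02], [0.04, 2.7], [-1, 4.14], [0.28, 2.66], [-3.11, 3.11]. Speed limits (rad/s): [2.57, 2.57, 3.14, 3.14, 3.14, 3.14].

## Interface

Orientations are given as [roll, pitch, yaw] about the fixed x, y, z axes, in that order (R = Rz(yaw) Ry(pitch) Rx(roll)).
In Python, from cell import robot gives the robot as it stands.
- The arm moves only by the shell command python3 -m creep 'ROWS' [FORCE]. ROWS is JSON, a list that holds one entry, the list of rows, each a list of 7 numbers: the shift along the tool's x, y, z in cm, then the turn, a rotation vector about the tool's x, y, z in degrees, then the gripper command: -1 is shut, 1 is fully open, values between are in proportion. In form: [[[tx, ty, tz, wx, wy, wz, gripper], ...]]. A call has 1 to 8 rows; each row is the pose to reach, as a shift and turn from the pose measured when the call began, along the tool's axes at that moment; what a row does not reach only later rows make up. A row lasts 1/10 s, in which the tool goes at most 50 mm and 8.59 degrees, less where a joint would pass 70% of its speed; a pose out of reach is approached as far as the arm can. A call with a gripper value outside its range is refused whole. The fingers move at their own pace and stop on an object; FORCE is the grip in N (left out, the last holds). Time passes only in rows, so rows that repeat a pose let the fingers close. It gives the time, the measured TCP pose, the force and the opening at its end, in the units of the state.
- robot.observe(): the state, without advancing time (a new reading comes with each control period).
- robot.read_camera(name): name is "side" or "top" or "wrist"; returns the picture (480x640x3 uint8, red, green, blue); there is no depth.
- robot.camera_params(name): a dict with "camera_matrix" (3x3 intrinsics, pixels), "k1" (the pictures are not rectified: a ray, as slopes to the right and down, at radius r is drawn at 1 + k1 r^2 times it, then the intrinsics apply), "R" (3x3) and "t" (3): a world point X has camera coordinates R X + t. Camera axes: x right, y down, z forward; pixel columns grow to the right and rows downward; lengths in m; the calibration is good to about 2 mm. A picture is of the moment at which its call begins: read the wrist's pose just before it. camera_params takes no time and is no camera call; for the wrist camera it gives the pose at the moment of the call.
- robot.hand_in(): hands the job in, once; it reports no verdict.
Trained networks look in the newest picture that a camera, given by its name, has taken for a name from the list of things; names that differ only in an ending like _2 or _b are one class to them, and where a whole thing is asked for, a point or a joint stands for the part that bears it (a point fixed in the world has none). Each returns a list of dicts, best first, with "score" (0 to 1); they miss things now and then, are a little off and sometimes report something else, mostly with a low value. They report only what shows in the picture. A call takes as long as a camera call.
- robot.look_for(camera, label): "centre" ([x, y, z] in m, in the coordinates of the camera as it stood for that picture, good to about 4 mm: the middle of the surface that is visible of it).
- robot.masks_of(camera, label): "mask" (480x640 bool, what is visible of it).
The state is a dict: "time": time; "qpos": joint angles; "qvel": joint speeds; "joint_efforts": joint torques, N m; "tool_pos": TCP position; "tool_rot": TCP orientation; "contact_force": force on the tool from outside, world axes, zero at the start; "torque": the same for the moment, N m; "opening": finger opening in m.
Only numpy, scipy, OpenCV 4.12 (cv2) and the standard library are available. Lean on these libraries where they do the work, as an engineer would, in place of code of your own. Each camera call takes 0.05 s, during which the arm holds its last target.

## Working session

There is one attempt and no reset: what is moved stays moved. The work goes in short steps, Python scripts to look and compute and a shell command to move; the robot and the scene stay as the last step left them, time stands still between calls to the robot, and variables do not carry over. Pictures are saved under pics/ and viewed, and the job is handed in when it is done.

```bash
ls; mkdir -p pics; python3 - <<'E'
from cell import robot
import cv2
print(robot.observe())
for c in ["top","side"]:
    im=robot.read_camera(c); cv2.imwrite(f"pics/{c}0.png",im[:,:,::-1]); print(c,robot.camera_params(c))
    for l in ["board","fence","catch","stop","tin","tray","mug","bottle_a","stapler","tape"]:
        p=robot.camera_params(c)
        for d in robot.look_for(c,l)[:3]:
            X=p["R"].T@(d["centre"]-p["t"]) if hasattr(p["R"],"T") else None
            print(c,l,round(d["score"],2),X)
print(robot.observe()["time"])
E
```

```text
pics
{'time': 0.0, 'qpos': array([-1.38800796e+00,  3.42736676e-01,  1.52503010e+00, -1.68306862e-05,
        1.27540484e+00, -1.46002591e-01]), 'qvel': array([ 0.00158504,  0.00055461, -0.00048198, -0.00159385,  0.00075648,
        0.00044567]), 'joint_efforts': array([ 1.36288414e-03, -4.31230688e+01, -2.44214398e+01,  7.18992180e-02,
        5.60728332e-02, -1.16232263e-04]), 'tool_pos': array([ 0.1694646 , -0.49648036,  0.24003315]), 'tool_rot': array([-3.14002815e+00, -2.13790742e-04,  3.28795708e-01]), 'contact_force': array([-0.16855899,  0.27931901, -0.0713354 ]), 'torque': array([ 0.03311186,  0.03559102, -0.00989797]), 'opening': 0.0915785728977862}
top {'camera_matrix': array([[613.84731881,   0.        , 325.11722197],
       [  0.        , 613.84731881, 235.5576416 ],
       [  0.        ,   0.        ,   1.        ]]), 'k1': -0.16500900128336277, 'R': array([[-0.01596191, -0.99986511, -0.00387017],
       [-0.99427219,  0.01628148, -0.10563015],
       [ 0.10567891,  0.00216194, -0.99439796]]), 't': array([-0.07673102,  0.57261459,  1.45934562])}
top board 0.71 [ 0.5967
[... 1406 characters left out ...]
5  0.03106339]
side fence 0.73 [0.59226466 0.06029821 0.02185045]
side catch 0.96 [0.62479906 0.14665545 0.03731363]
side catch 0.74 [0.59113758 0.05775359 0.01987192]
side catch 0.45 [ 0.66196924 -0.29631355  0.04617147]
side stop 0.91 [0.68343401 0.06113192 0.03533171]
side tin 0.71 [0.59322768 0.01224016 0.05621651]
side tray 0.9 [ 0.45893882 -0.33529374  0.00599116]
side mug 0.79 [0.66831162 0.38695258 0.056536  ]
side bottle_a 0.52 [ 0.68890592 -0.03866333  0.051098  ]
side stapler 0.82 [ 0.66138513 -0.29657379  0.04808225]
side stapler 0.48 [0.67077583 0.38838847 0.0558834 ]
side stapler 0.35 [ 0.68765194 -0.03838415  0.0549761 ]
side tape 0.67 [ 0.52846763 -0.50621919  0.01491505]
1.1
```

View pics/top0.png

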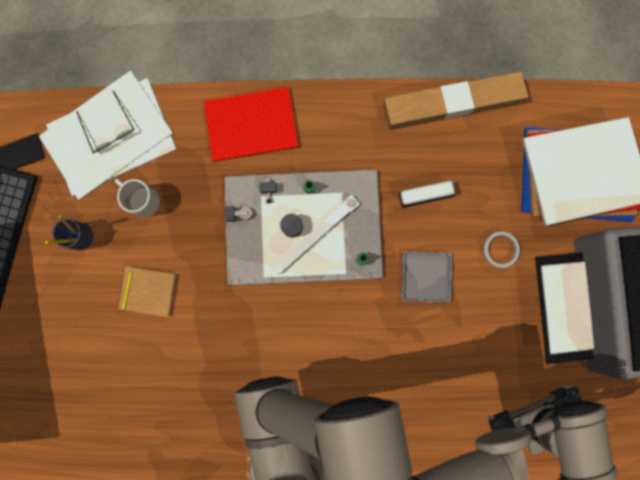

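View pics/side0.png

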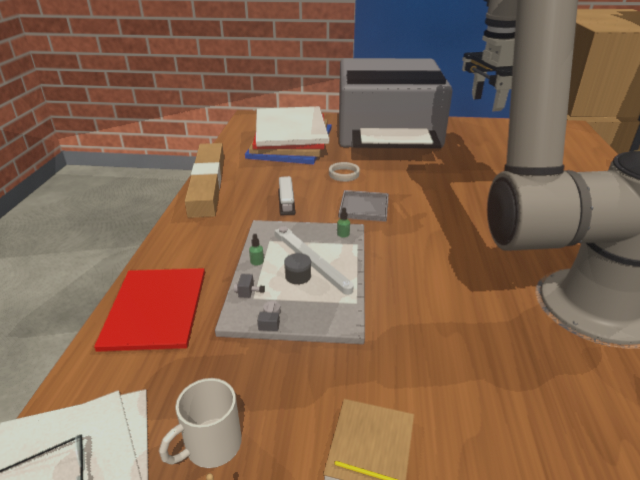

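The top view shows the board with corners near (224,176), (378,169), (383,278) and (228,284). The tin is at (291,224), the fence runs from (352,202) to (280,272), the catch is at (235,213) and the stop at (268,187). The tray at (427,276) is empty.

```bash
cat > h.py <<'E'
from cell import robot
import numpy as np, cv2
from scipy.spatial.transform import Rotation as Ro
def p2w(c,uv,z,p=None):
    p=p or robot.camera_params(c)
    n=cv2.undistortPoints(np.array(uv,float).reshape(-1,1,2),p["camera_matrix"],np.array([p["k1"],0,0,0.])).reshape(-1,2)
    d=np.c_[n,np.ones(len(n))]@p["R"]; o=-p["R"].T@p["t"]
    return o+d*((z-o[2])/d[:,2])[:,None]
def w2p(c,X,p=None):
    p=p or robot.camera_params(c)
    return cv2.projectPoints(np.array(X,float).reshape(-1,1,3),cv2.Rodrigues(p["R"])[0],p["t"],p["camera_matrix"],np.array([p["k1"],0,0,0.]))[0].reshape(-1,2)
def st():
    s=robot.observe(); print("t",round(s["time"],2),"pos",s["tool_pos"].round(4),"rpy",s["tool_rot"].round(4),"F",s["contact_force"].round(2),"T",s["torque"].round(2),"open",round(s["opening"],4)); return s
def rel(target,rpy):
    s=robot.observe(); R=Ro.from_euler('xyz',s["tool_rot"])
    d=R.inv().apply(np.array(target)-s["tool_pos"])*100
    w=(R.inv()*Ro.from_euler('xyz',rpy)).as_rotvec(degrees=True)
    print("rel cm",d.round(2),"deg",w.round(2)); 
E
python3 - <<'E'
from h import *
im=cv2.imread("pics/top0.png")
big=cv2.resize(im[155:310,205:465],None,fx=3,fy=3,interpolation=cv2.INTER_CUBIC); cv2.imwrite("pics/topcrop.png",big)
im=cv2.imread("pics/side0.png")
cv2.imwrite("pics/sidecrop.png",cv2.resize(im[180:345,210:400],None,fx=3.5,fy=3.5,interpolation=cv2.INTER_CUBIC))
robot.read_camera("top")
for c in ["top"]:
  for l,z in [("tin",.06),("tray",.016),("fence",.034),("board",.018),("bottle_a",.07),("stop",.048),("catch",.04)]:
    ms=robot.masks_of(c,l)
    for m in ms[:2]:
        k=m["mask"].astype(np.uint8); ys,xs=np.nonzero(k)
        if len(xs)<5: continue
        cn=max(cv2.findContours(k,0,1)[0],key=cv2.contourArea)
        r=cv2.minAreaRect(cn); b=cv2.boxPoints(r)
        print(l,round(m["score"],2),len(xs),"cen",(xs.mean().round(1),ys.mean().round(1)),p2w(c,[[xs.mean(),ys.mean()]],z)[0].round(4),"box",p2w(c,b,z)[:,:2].round(4).tolist())
E
```

```text
tray 0.87 2449 cen (np.float64(426.3), np.float64(276.5)) [ 0.468  -0.3317  0.016 ] box [[0.5293, -0.271], [0.5271, -0.3947], [0.4071, -0.3908], [0.4098, -0.2679]]
tray 0.56 125 cen (np.float64(362.6), np.float64(258.4)) [ 0.5151 -0.1765  0.016 ] box [[0.5018, -0.1626], [0.5311, -0.1632], [0.5307, -0.1901], [0.5013, -0.1895]]
fence 0.94 1095 cen (np.float64(313.7), np.float64(236.5)) [ 0.5691 -0.0583  0.034 ] box [[0.4984, 0.0484], [0.6706, -0.1517], [0.6474, -0.1711], [0.4758, 0.0289]]
board 0.93 15041 cen (np.float64(301.5), np.float64(226.7)) [ 0.5953 -0.0285  0.018 ] box [[0.7293, 0.1671], [0.7365, -0.2231], [0.4632, -0.2257], [0.4553, 0.1568]]
bottle_a 0.55 130 cen (np.float64(309.2), np.float64(186.6)) [ 0.6851 -0.05    0.07  ] box [[0.7013, -0.0378], [0.7009, -0.064], [0.6693, -0.0636], [0.6698, -0.0374]]
bottle_a 0.39 1202 cen (np.float64(137.5), np.float64(197.6)) [0.667  0.3665 0.07  ] box [[0.6297, 0.4301], [0.717, 0.4245], [0.7036, 0.3088], [0.6172, 0.3151]]
stop 0.61 255 cen (np.float64(268.2), np.float64(189.4)) [0.6842 0.0502 0.048 ] box [[0.7077, 0.07], [0.707, 0.031], [0.6504, 0.0313], [0.6511, 0.0701]]
catch 0.79 308 cen (np.float64(236.6), np.float64(213.6)) [0.6275 0.1282 0.04  ] box [[0.6467, 0.1567], [0.6455, 0.093], [0.6087, 0.0931], [0.6098, 0.1566]]
```

View pics/topcrop.png

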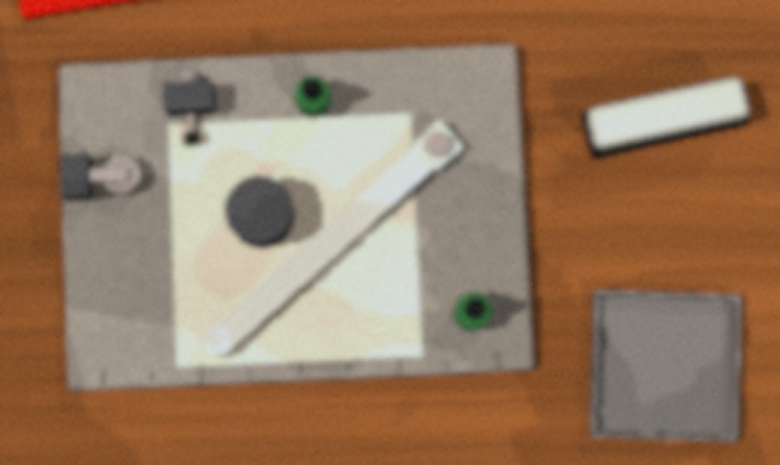

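View pics/sidecrop.png

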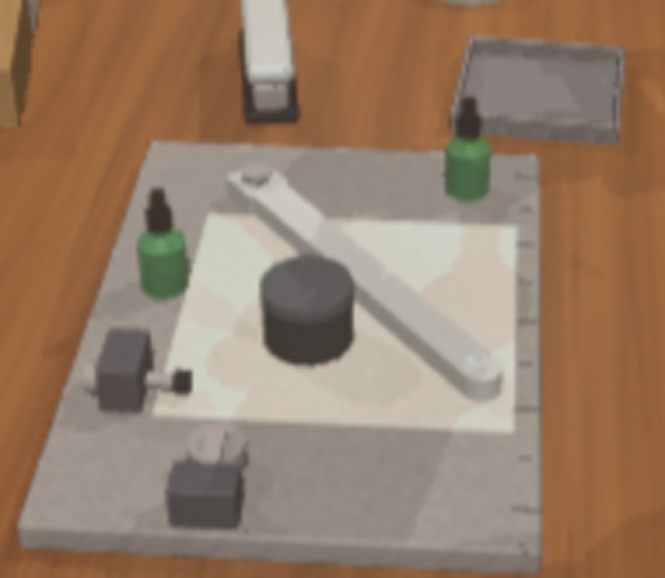

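```bash
python3 - <<'E'
from h import *
f=lambda x,y:(x/3+205-.33,y/3+155-.33)
c=p2w("top",[f(60,64),f(518,45),f(535,371),f(68,388)],.018)
print(c.round(4), c.mean(0).round(4))
# model corners board: TL=far left (+x,+y)
M=np.array([[.135,.19],[.135,-.19],[-.135,-.19],[-.135,.19]])
A=M-M.mean(0);B=c[:,:2]-c[:,:2].mean(0)
yaw=np.arctan2((A[:,0]*B[:,1]-A[:,1]*B[:,0]).sum(),(A*B).sum()); o=c[:,:2].mean(0)
print("board",o.round(4),"yaw",yaw, "deg",np.degrees(yaw))
R=np.array([[np.cos(yaw),-np.sin(yaw)],[np.sin(yaw),np.cos(yaw)]])
print("resid",(c[:,:2]-(M@R.T+o)).round(4).tolist())
b2w=lambda p:(R@np.array(p)+o).round(4)
for n,p in dict(pin=(.05,-.12),catch=(.038,.175),roller=(.038,.138),stop=(.098,.08),bA=(.095,-.03),bB=(-.09,-.14)).items(): print(n,b2w(p))
im=cv2.imread("pics/top0.png")
g=cv2.cvtColor(im,cv2.COLOR_BGR2GRAY)[205:245,270:312]
m=((g<95)).astype(np.uint8); cn=max(cv2.findContours(m,0,1)[0],key=cv2.contourArea)
(x,y),r=cv2.minEnclosingCircle(cn); print("tin",x+270,y+205,r,p2w("top",[(x+270,y+205)],.060).round(4)); print("tin crop",p2w("top",[f(260,209)],.06).round(4))
print("pin head",p2w("top",[f(439,144)],.042).round(4),"tip",p2w("top",[f(218,345)],.034).round(4))
s=cv2.imread("pics/side0.png")
h=lambda x,y:(x/3.5+210-.36,y/3.5+180-.36)
print("side tin top",p2w("side",[h(308,285)],.060).round(4),"pin",p2w("side",[h(258,172)],.042),"tip",p2w("side",[h(490,372)],.034))
print("tray side corners",p2w("side",[h(478,40),h(622,47),h(617,130),h(455,125)],.016).round(4))
print("tip of stop rubber top",p2w("top",[f(193,138)],.027).round(4),p2w("side",[h(186,380)],.027).round(4))
st()
E
```

```text
[[ 0.7257  0.1616  0.018 ]
 [ 0.7349 -0.2182  0.018 ]
 [ 0.4656 -0.2251  0.018 ]
 [ 0.4576  0.1545  0.018 ]] [ 0.596  -0.0318  0.018 ]
board [ 0.596  -0.0318] yaw 0.023783325982579196 deg 1.3626842015856195
resid [[-0.0007, 0.0002], [-0.0006, 0.0004], [0.0001, -0.0002], [0.0011, -0.0004]]
pin [ 0.6488 -0.1506]
catch [0.6298 0.1441]
roller [0.6307 0.1071]
stop [0.692  0.0505]
bA [ 0.6916 -0.0595]
bB [ 0.5093 -0.1739]
tin 292.0 225.5 11.236202239990234 [[ 0.5935 -0.0075  0.06  ]]
tin crop [[ 0.5963 -0.0059  0.06  ]]
pin head [[ 0.6491 -0.15    0.042 ]] tip [[0.4901 0.0305 0.034 ]]
side tin top [[ 0.5924 -0.0017  0.06  ]] pin [[ 0.64545288 -0.14582747  0.042     ]] tip [[0.48567611 0.03427611 0.034     ]]
tray side corners [[ 0.5152 -0.3896  0.016 ]
 [ 0.4054 -0.3891  0.016 ]
 [ 0.4106 -0.2656  0.016 ]
 [ 0.5243 -0.2612  0.016 ]]
tip of stop rubber top [[0.6599 0.0502 0.027 ]] [[0.6552 0.0499 0.027 ]]
t 1.5 pos [ 0.1696 -0.4969  0.2407] rpy [3.1415 0.     0.3288] F [ 0.85 -0.64 -0.38] T [-0.03 -0.04  0.02] open 0.0916
```

```bash
python3 - <<'E'
from h import *
rel([.594,-.005,.20],[np.pi,0,.5236])
E
```

```text
rel cm [ 56.05 -32.85   4.07] deg [  0.     0.   -11.16]
```

```bash
python3 -m creep '[[[56,-32.8,4,0,0,-11.2,1],[56,-32.8,4,0,0,-11.2,1],[56,-32.8,4,0,0,-11.2,1],[56,-32.8,4,0,0,-11.2,1],[56,-32.8,4,0,0,-11.2,1],[56,-32.8,4,0,0,-11.2,1],[56,-32.8,4,0,0,-11.2,1],[56,-32.8,4,0,0,-11.2,1]]]'; python3 -c "
from h import *
rel([.594,-.005,.20],[np.pi,0,.5236])"
```

```text
time: 2.3
tool_pos: [0.4315, -0.193, 0.2163]
tool_rot: [3.141, -0.0, 0.524]
contact_force: [1.0, -0.2, 0.5]
opening: 0.092
rel cm [23.47 -8.14  1.63] deg [ 0.05 -0.01  0.03]
```

```bash
python3 -m creep '[[[23.5,-8.1,1.6,0,0,0,1],[23.5,-8.1,1.6,0,0,0,1],[23.5,-8.1,1.6,0,0,0,1],[23.5,-8.1,1.6,0,0,0,1],[23.5,-8.1,1.6,0,0,0,1],[23.5,-8.1,1.6,0,0,0,1],[23.5,-8.1,1.6,0,0,0,1]]]'; python3 - <<'E'
from h import *
st(); p=robot.camera_params("wrist"); im=robot.read_camera("wrist"); cv2.imwrite("pics/w1.png",im[:,:,::-1])
np.savez("w1.npz",**p)
for l,z in [("tin",.06),("fence",.034),("stop",.048),("catch",.044)]:
    for m in robot.masks_of("wrist",l)[:2]:
        k=m["mask"].astype(np.uint8); ys,xs=np.nonzero(k)
        cn=max(cv2.findContours(k,0,1)[0],key=cv2.contourArea); (x,y),r=cv2.minEnclosingCircle(cn)
        print(l,m["score"],len(xs),(x,y,r),p2w("wrist",[(x,y),(xs.mean(),ys.mean())],z,p).round(4).tolist())
st()
E
```

```text
time: 3.0
tool_pos: [0.5945, -0.0042, 0.1995]
tool_rot: [3.141, 0.001, 0.527]
contact_force: [-0.0, -0.1, 0.0]
opening: 0.0918
t 3.0 pos [ 0.5945 -0.0042  0.1995] rpy [3.1413e+00 1.0000e-03 5.2660e-01] F [-0.03 -0.07  0.04] T [-0.05 -0.01  0.  ] open 0.0918
tin 0.64 5373 (319.4205627441406, 222.43441772460938, 43.10610580444336) [[0.5963, -0.0018, 0.06], [0.5963, -0.0026, 0.06]]
fence 0.88 11785 (372.0, 273.5, 170.3856964111328) [[0.5755, -0.0605, 0.034], [0.5739, -0.0601, 0.034]]
stop 0.72 3632 (312.0, 65.5, 47.3208122253418) [[0.6809, 0.0528, 0.048], [0.6859, 0.0526, 0.048]]
catch 0.93 4638 (178.03909301757812, 77.77967071533203, 56.502437591552734) [[0.6308, 0.1252, 0.044], [0.6274, 0.1277, 0.044]]
t 3.25 pos [ 0.594  -0.0065  0.2007] rpy [ 3.1404e+00 -4.0000e-04  5.2230e-01] F [-0.11 -0.24 -1.01] T [ 0.01 -0.03 -0.03] open 0.0917
```

View pics/w1.png

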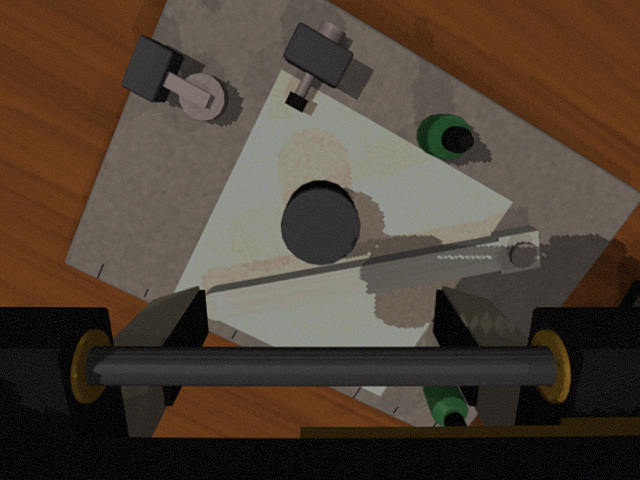

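The wrist view shows the tin top at (321,224), the pin head at (522,254), the roller at about (203,98), and the stop's rubber tip at (297,101).

```bash
python3 - <<'E'
from h import *
p=dict(np.load("w1.npz"))
for n,uv,z in [("tin",(321,224),.06),("pin",(522,254),.042),("rubtip",(294,102),.030),("rubtip2",(297,101),.027),("roller",(203,98),.044),("bA cap",(457,139),.088)]: print(n,p2w("wrist",[uv],z,p)[0].round(4))
rel([.595,-.004,.09],[np.pi,0,.5236]); rel([.595,-.004,.048],[np.pi,0,.5236])
print(np.linalg.inv(np.eye(1)))
E
```

```text
tin [ 0.5959 -0.0033  0.06  ]
pin [ 0.6468 -0.1462  0.042 ]
rubtip [0.6552 0.0528 0.03  ]
rubtip2 [0.6568 0.0515 0.027 ]
roller [0.6276 0.1054 0.044 ]
bA cap [ 0.6861 -0.0419  0.088 ]
rel cm [ 0.21 -0.18 11.07] deg [ 0.07 -0.02 -0.07]
rel cm [ 0.21 -0.18 15.27] deg [ 0.07 -0.02 -0.07]
[[1.]]
```

```bash
python3 -m creep '[[[0.1,-0.1,5,0,0,0,1],[0.1,-0.1,9,0,0,0,1],[0.1,-0.1,12,0,0,0,1],[0.1,-0.1,14,0,0,0,1],[0.1,-0.1,15.2,0,0,0,1],[0.1,-0.1,15.2,0,0,0,0.3],[0.1,-0.1,15.2,0,0,0,-0.2],[0.1,-0.1,15.2,0,0,0,-1]]]' 15; python3 -m creep '[[[0,0,0,0,0,0,-1],[0,0,0,0,0,0,-1],[0,0,0,0,0,0,-1],[0,0,0,0,0,0,-1]]]'
```

```text
time: 4.05
tool_pos: [0.5954, -0.0056, 0.0503]
tool_rot: [3.139, -0.003, 0.522]
contact_force: [1.0, -0.2, 0.3]
opening: 0.0721
time: 4.45
tool_pos: [0.596, -0.0056, 0.0512]
tool_rot: [3.138, -0.004, 0.522]
contact_force: [-0.8, -0.1, 6.3]
opening: 0.0546
```

```bash
python3 -m creep '[[[0,0,-1,0,0,0,-1],[0,0,-4,0,0,0,-1],[0,0,-8,0,0,0,-1],[0,0,-10,0,0,0,-1],[0,0,-10,0,0,0,-1]]]'; python3 - <<'E'
from h import *
st(); im=robot.read_camera("side"); cv2.imwrite("pics/s2.png",cv2.resize(im[150:360,180:440,::-1],None,fx=2.5,fy=2.5)); 
rel([.468,-.331,.13],[np.pi,0,.5236]);rel([.468,-.331,.13],[np.pi,0,0.02]);rel([.468,-.331,.05],[np.pi,0,.02])
E
```

```text
time: 4.95
tool_pos: [0.5972, -0.0056, 0.1551]
tool_rot: [3.133, -0.009, 0.522]
contact_force: [-0.6, -0.8, -0.4]
opening: 0.0546
t 4.95 pos [ 0.5972 -0.0056  0.1551] rpy [ 3.1335 -0.0095  0.5222] F [-0.56 -0.82 -0.39] T [ 0.02 -0.03  0.01] open 0.0546
rel cm [-27.34  21.82   2.22] deg [ 0.33 -0.36 -0.08]
rel cm [-27.34  21.82   2.22] deg [ 0.23 -0.43 28.78]
rel cm [-27.39  21.77  10.22] deg [ 0.23 -0.43 28.78]
```

View pics/s2.png

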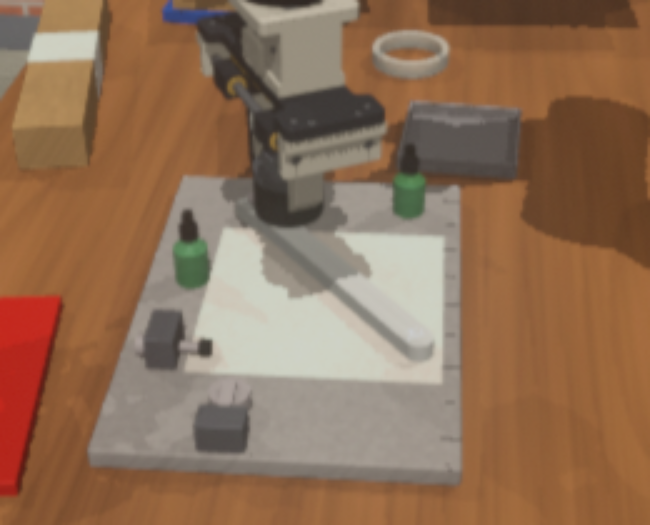

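The tin is held upright and clear of the board, and the fence and bottles have not moved.

```bash
python3 -m creep '[[[-5,4,0,0,0,0,-1],[-10,8,0,0,0,0,-1],[-15,12,0,0,0,0,-1],[-20,16,0,0,0,0,-1],[-25,20,0,0.3,-0.3,0,-1],[-27.3,21.8,0,0.3,-0.4,0,-1],[-27.3,21.8,0,0.3,-0.4,0,-1],[-27.3,21.8,0,0.3,-0.4,0,-1]]]'; python3 - <<'E'
from h import *
st()
p=robot.camera_params("wrist"); im=robot.read_camera("wrist"); cv2.imwrite("pics/w3.png",im[:,:,::-1])
rel([.468,-.331,.04],[np.pi,0,.5236]); st()
E
```

```text
time: 5.8
tool_pos: [0.465, -0.3355, 0.1502]
tool_rot: [-3.141, 0.003, 0.516]
contact_force: [0.7, 0.5, -1.2]
opening: 0.0542
t 5.8 pos [ 0.465  -0.3355  0.1502] rpy [-3.1407e+00  3.1000e-03  5.1590e-01] F [ 0.68  0.53 -1.21] T [ 0.04 -0.01 -0.04] open 0.0542
rel cm [ 0.28 -0.02 11.01] deg [-0.15  0.11 -0.37]
t 5.85 pos [ 0.466  -0.3327  0.1501] rpy [-3.1389e+00  1.9000e-03  5.1720e-01] F [-0.02  1.36 -1.34] T [ 0.04 -0.07 -0.03] open 0.0545
```

View pics/w3.png

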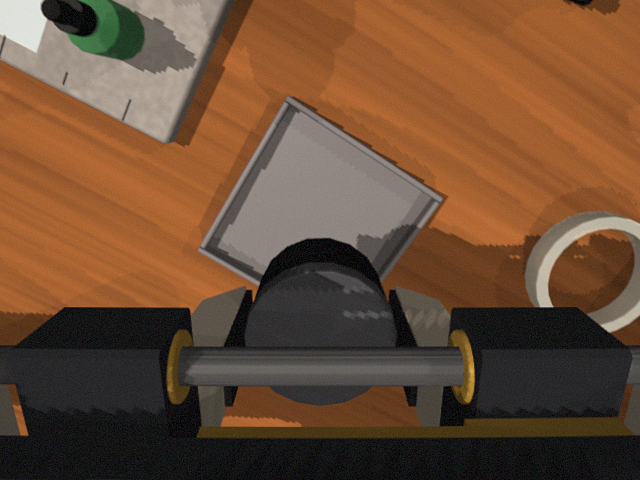

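The tray corners are at (291,99), (441,199) and (202,249). I'll check the tray centre from these before lowering.

```bash
python3 - <<'E'
from h import *
w=p2w("wrist",[(291,99),(441,199),(202,249)],.016); print(w.round(4),(w[1]+w[2])/2)
rel([.467,-.331,.040],[np.pi,0,.5236]); st()
E
```

```text
[[ 0.5282 -0.2755  0.016 ]
 [ 0.522  -0.3907  0.016 ]
 [ 0.413  -0.2692  0.016 ]] [ 0.46747743 -0.32994265  0.016     ]
rel cm [ 0.19 -0.07 11.01] deg [-0.15  0.11 -0.37]
t 5.85 pos [ 0.466  -0.3327  0.1501] rpy [-3.1389e+00  1.9000e-03  5.1720e-01] F [-0.02  1.36 -1.34] T [ 0.04 -0.07 -0.03] open 0.0545
```

```bash
python3 -m creep '[[[0.2,0,4.5,0,0,-0.3,-1],[0.2,0,8,0,0,-0.3,-1],[0.2,0,10,0,0,-0.3,-1],[0.2,0,10.7,0,0,-0.3,-1],[0.2,0,10.7,0,0,-0.3,-1]]]'; python3 -m creep '[[[0,0,0.2,0,0,0,-1],[0,0,0.4,0,0,0,-1]]]';
```

```text
time: 6.35
tool_pos: [0.4671, -0.33, 0.0417]
tool_rot: [-3.136, 0.003, 0.524]
contact_force: [-0.2, 0.5, 0.2]
opening: 0.0542
time: 6.55
tool_pos: [0.4678, -0.3299, 0.0387]
tool_rot: [-3.137, 0.002, 0.524]
contact_force: [-0.5, -0.1, -0.5]
opening: 0.0541
```

```bash
python3 -m creep '[[[0,0,0.1,0,0,0,-1],[0,0,0.2,0,0,0,-1]]]'; 
```

```text
time: 6.75
tool_pos: [0.4682, -0.3302, 0.0374]
tool_rot: [-3.139, 0.002, 0.524]
contact_force: [-0.4, -0.5, 2.2]
opening: 0.0546
```

```bash
python3 -m creep '[[[0,0,0,0,0,0,0.3],[0,0,0,0,0,0,0.6],[0,0,0,0,0,0,0.6],[0,0,0,0,0,0,0.6],[0,0,-2,0,0,0,0.6],[0,0,-6,0,0,0,0.6],[0,0,-10,0,0,0,0],[0,0,-14,0,0,0,-1]]]'; python3 - <<'E'
from h import *
st()
im=robot.read_camera("wrist"); cv2.imwrite("pics/w4.png",im[:,:,::-1])
E
```

```text
time: 7.55
tool_pos: [0.4684, -0.3302, 0.1789]
tool_rot: [-3.138, 0.002, 0.524]
contact_force: [1.5, -0.8, -0.4]
opening: 0.062
t 7.55 pos [ 0.4684 -0.3302  0.1789] rpy [-3.1384e+00  1.8000e-03  5.2410e-01] F [ 1.46 -0.81 -0.43] T [-0.01  0.05 -0.02] open 0.062
```

View pics/w4.png

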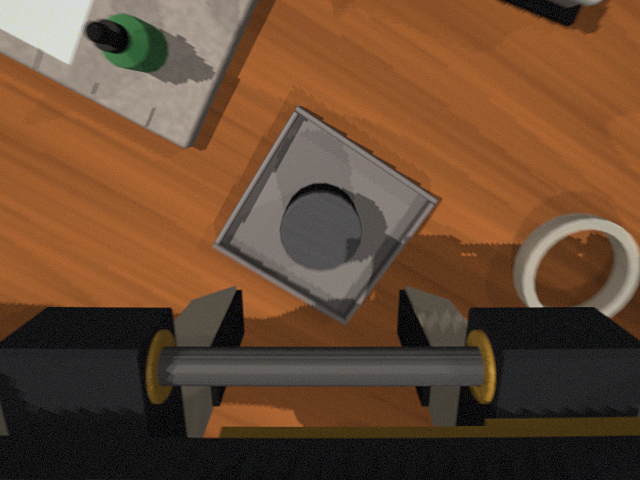

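The tin stands upright in the tray, with its top at about (321,227) and clear of all walls. Next I'll hover over the fence, 160 mm out from the pin, with tool x along the bar.

The plan is to straddle the bar with a small clearance and no squeezing. That way the catch can't slam it into the stop.

```bash
python3 -c "
from h import *
rel([.5435,-.028,.17],[np.pi,0,2.283])"
```

```text
rel cm [ 21.52 -22.73   1.47] deg [   0.42    0.33 -100.77]
```

```bash
python3 -m creep '[[[4,-4,0,0,0,-8,0.3],[8,-8,0,0,0,-16,0.3],[12,-12,0,0,0,-24,0.3],[16,-16,0,0,0,-32,0.3],[19,-19.5,0,0,0,-40,0.3],[21.5,-22.7,0.5,0,0,-48,0.3],[21.5,-22.7,1,0,0,-56,0.3],[21.5,-22.7,1,0,0,-64,0.3]]]'; python3 -c "
from h import *
rel([.5435,-.028,.17],[np.pi,0,2.283])"
```

```text
time: 8.4
tool_pos: [0.5431, -0.0254, 0.1738]
tool_rot: [3.138, 0.006, 1.651]
contact_force: [0.9, -0.4, 0.3]
opening: 0.0599
rel cm [-0.26  0.02  0.38] deg [  0.1    0.38 -36.21]
```

```bash
python3 -m creep '[[[-0.2,0,0.4,0,0,-8,0.3],[-0.2,0,0.4,0,0,-16,0.3],[-0.2,0,0.4,0,0,-24,0.3],[-0.2,0,0.4,0,0.3,-32,0.3],[-0.2,0,0.4,0,0.3,-36.2,0.3],[-0.2,0,0.4,0,0.3,-36.2,0.3],[-0.2,0,0.4,0,0.3,-36.2,0.3]]]'; python3 - <<'E'
from h import *
st(); p=robot.camera_params("wrist"); im=robot.read_camera("wrist"); cv2.imwrite("pics/w5.png",im[:,:,::-1]);np.savez("w5.npz",**p)
t=robot.read_camera("top"); cv2.imwrite("pics/top5.png",cv2.resize(t[155:310,205:465,::-1],None,fx=3,fy=3)); st()
E
```

```text
time: 9.1
tool_pos: [0.5432, -0.0274, 0.1697]
tool_rot: [3.14, 0.002, 2.281]
contact_force: [-0.2, 0.2, 0.2]
opening: 0.0597
t 9.1 pos [ 0.5432 -0.0274  0.1697] rpy [3.1404e+00 1.9000e-03 2.2806e+00] F [-0.21  0.23  0.23] T [ 0.06 -0.18  0.08] open 0.0597
t 9.2 pos [ 0.5433 -0.0274  0.1697] rpy [3.1404e+00 1.9000e-03 2.2812e+00] F [-0.78 -0.87  0.32] T [ 0.07 -0.12 -0.  ] open 0.0594
```

View pics/w5.png

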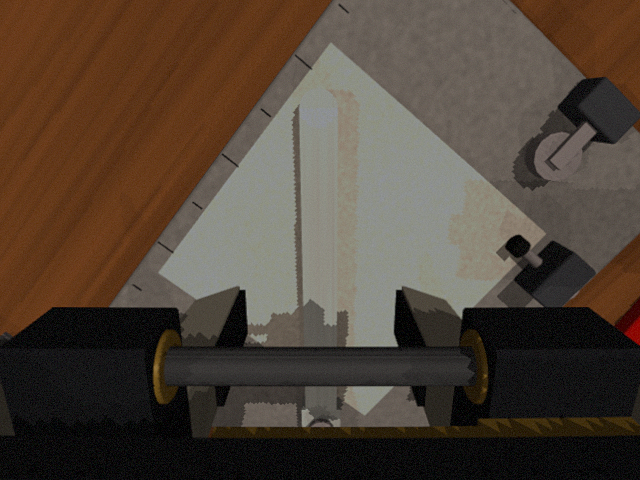

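View pics/top5.png

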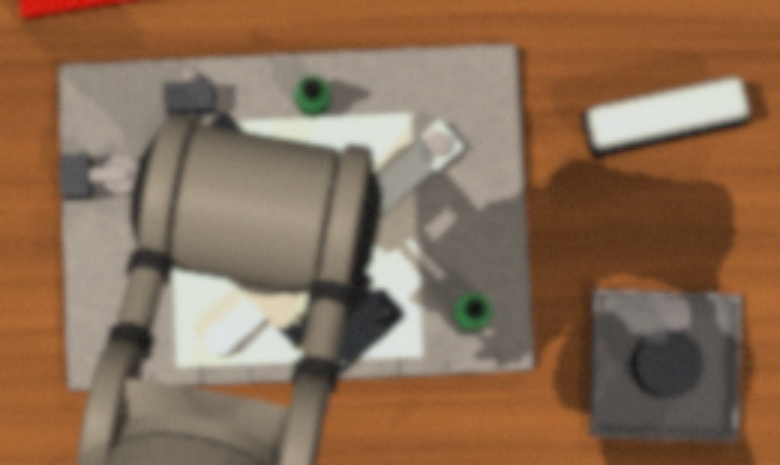

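The wrist view shows the fence running almost vertically, centred near (318,110) and (320.5,290), with its tip at about (317,90). So it lies centred between the open fingers. The top view confirms the tin is in the tray.

```bash
python3 - <<'E'
from h import *
p=dict(np.load("w5.npz")); s=st()
w=p2w("wrist",[(318,110),(320.5,290),(317,90),(320,424)],.034,p)
R=Ro.from_euler('xyz',s["tool_rot"])
print(w.round(4), R.inv().apply(w-s["tool_pos"]).round(4))
d=w[0]-w[1]; print("angle",np.arctan2(d[1],d[0]))
E
```

```text
t 9.2 pos [ 0.5433 -0.0274  0.1697] rpy [3.1404e+00 1.9000e-03 2.2812e+00] F [-0.78 -0.87  0.32] T [ 0.07 -0.12 -0.  ] open 0.0594
[[ 0.4911  0.0301  0.034 ]
 [ 0.5713 -0.0608  0.034 ]
 [ 0.4829  0.0387  0.034 ]
 [ 0.6453 -0.1475  0.034 ]] [[ 0.0779 -0.0022  0.1356]
 [-0.0433 -0.0007  0.1358]
 [ 0.0897 -0.0027  0.1356]
 [-0.1573 -0.0011  0.136 ]]
angle 2.293530041814741
```

```bash
python3 -m creep '[[[0,-0.1,4.5,0,0,-0.6,0.3],[0,-0.1,8.5,0,0,-0.6,0.3],[0,-0.1,11,0,0,-0.6,0.3],[0,-0.1,12.5,0,0,-0.6,0.3],[0,-0.1,13,0,0,-0.6,0.3],[0,-0.1,13,0,0,-0.6,0],[0,-0.1,13,0,0,-0.6,-0.2],[0,-0.1,13,0,0,-0.6,-0.3]]]' 20; python3 -m creep '[[[0,0,0,0,0,0,-0.35],[0,0,0,0,0,0,-0.39],[0,0,0,0,0,0,-0.42]]]'
```

```text
time: 10.0
tool_pos: [0.5435, -0.0283, 0.0409]
tool_rot: [3.139, 0.004, 2.292]
contact_force: [0.6, -0.3, -0.6]
opening: 0.04
time: 10.3
tool_pos: [0.5437, -0.0284, 0.0413]
tool_rot: [3.139, 0.004, 2.291]
contact_force: [-0.1, -0.1, 0.1]
opening: 0.0267
```

```bash
python3 -m creep '[[[-0.01,0.56,0,0,0,2,-0.42],[-0.04,1.12,0,0,0,4,-0.42],[-0.09,1.67,0,0,0,6,-0.42],[-0.16,2.23,0,0,0,8,-0.42],[-0.24,2.78,0,0,0,10,-0.42],[-0.35,3.33,0,0,0,12,-0.42],[-0.48,3.87,0,0,0,14,-0.42],[-0.62,4.41,0,0,0,16,-0.42]]]'; python3 -c "
from h import *
s=st(); R=Ro.from_euler('xyz',s['tool_rot'])
print('pin in tool',R.inv().apply(np.array([.648,-.149,.041])-s['tool_pos']).round(4))"
```

```text
time: 11.1
tool_pos: [0.581, -0.0038, 0.0414]
tool_rot: [3.138, 0.003, 2.011]
contact_force: [0.5, -0.3, -0.3]
opening: 0.0266
t 11.1 pos [ 0.581  -0.0038  0.0414] rpy [3.1378e+00 3.1000e-03 2.0108e+00] F [ 0.46 -0.27 -0.29] T [-0.08 -0.15  0.03] open 0.0266
pin in tool [-0.1599 -0.0012  0.0009]
```

```bash
python3 -m creep '[[[-0.01,0.56,0,0,0,2,-0.42],[-0.04,1.12,0,0,0,4,-0.42],[-0.09,1.67,0,0,0,6,-0.42],[-0.16,2.23,0,0,0,8,-0.42],[-0.24,2.78,0,0,0,10,-0.42],[-0.35,3.33,0,0,0,12,-0.42],[-0.48,3.87,0,0,0,14,-0.42],[-0.48,3.87,0,0,0,14,-0.42]]]'; python3 - <<'E'
from h import *
s=st(); R=Ro.from_euler('xyz',s['tool_rot'])
print('pin in tool',R.inv().apply(np.array([.648,-.149,.041])-s['tool_pos']).round(4))
im=robot.read_camera("wrist"); cv2.imwrite("pics/w6.png",im[:,:,::-1])
im=robot.read_camera("side"); cv2.imwrite("pics/s6.png",cv2.resize(im[180:345,210:400,::-1],None,fx=3.5,fy=3.5))
E
```

```text
time: 11.9
tool_pos: [0.6185, 0.0085, 0.0416]
tool_rot: [3.137, 0.002, 1.766]
contact_force: [0.4, -0.2, 0.3]
opening: 0.0263
t 11.9 pos [0.6185 0.0085 0.0416] rpy [3.1366e+00 2.3000e-03 1.7664e+00] F [ 0.43 -0.22  0.3 ] T [ 0.02 -0.11  0.01] open 0.0263
pin in tool [-0.1602 -0.0017  0.0009]
```

View pics/w6.png

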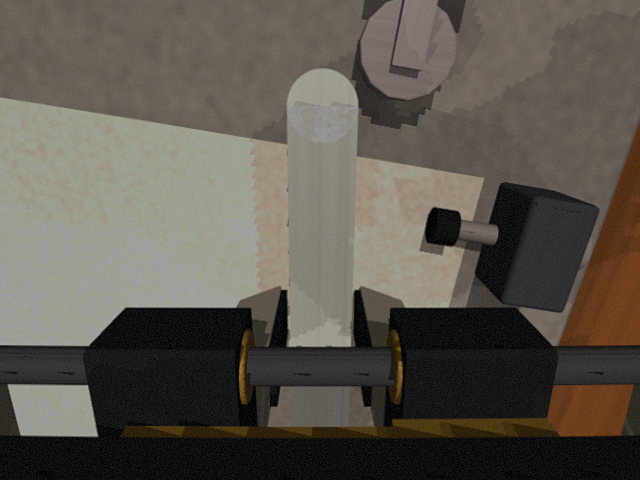

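View pics/s6.png

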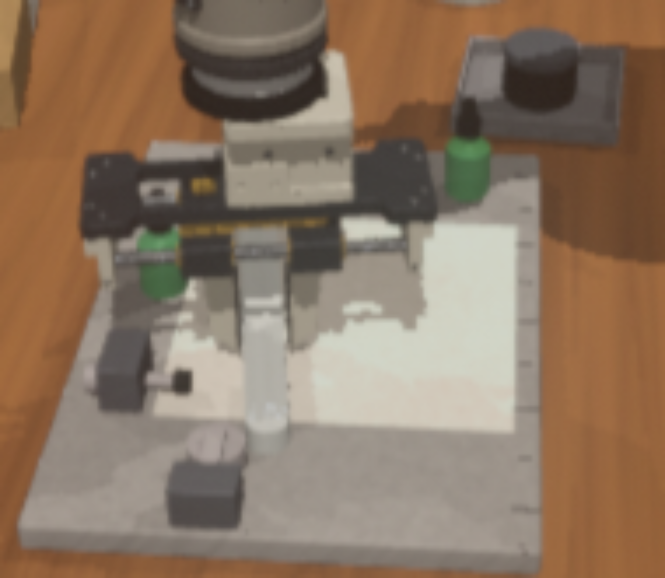

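The bar sits between the fingers with about 1 mm clearance each side. Its tip at (322,75) is just left of the roller at (408,48), and the rubber tip is at (440,228). I'll go slowly now.

```bash
python3 -m creep '[[[0,0.14,0,0,0,0.5,-0.42],[0,0.28,0,0,0,1,-0.42],[-0.01,0.42,0,0,0,1.5,-0.42],[-0.01,0.56,0,0,0,2,-0.42],[-0.02,0.7,0,0,0,2.5,-0.42],[-0.02,0.84,0,0,0,3,-0.42],[-0.03,0.98,0,0,0,3.5,-0.42],[-0.04,1.12,0,0,0,4,-0.42]]]';python3 -m creep '[[[0,0.14,0,0,0,0.5,-0.42],[0,0.28,0,0,0,1,-0.42]]]'
```

```text
time: 12.8
tool_pos: [0.6285, 0.0101, 0.0413]
tool_rot: [3.139, 0.002, 1.697]
contact_force: [-2.4, -0.5, -0.7]
opening: 0.0267
time: 13.0
tool_pos: [0.6314, 0.0104, 0.0412]
tool_rot: [3.139, 0.002, 1.679]
contact_force: [-1.5, -0.7, -0.6]
opening: 0.0267
```

```bash
for i in 1; do python3 -m creep '[[[0,0.11,0,0,0,0.4,-0.42],[0,0.22,0,0,0,0.8,-0.42]]]';python3 -m creep '[[[0,0.11,0,0,0,0.4,-0.42],[0,0.22,0,0,0,0.8,-0.42]]]';python3 -m creep '[[[0,0.11,0,0,0,0.4,-0.42],[0,0.22,0,0,0,0.8,-0.42]]]'; done
```

```text
time: 13.2
tool_pos: [0.634, 0.0108, 0.0413]
tool_rot: [3.138, 0.002, 1.664]
contact_force: [-0.8, -0.2, -0.0]
opening: 0.0266
time: 13.4
tool_pos: [0.6366, 0.0111, 0.0414]
tool_rot: [3.137, 0.001, 1.65]
contact_force: [-1.0, -1.3, -0.7]
opening: 0.0266
time: 13.6
tool_pos: [0.6397, 0.0113, 0.0417]
tool_rot: [3.135, 0.001, 1.635]
contact_force: [2.1, -0.7, -1.1]
opening: 0.0267
```

The force has changed sign. The catch is now pulling the bar, and the front finger is holding it back. I'll keep easing it toward the stop.

```bash
python3 -m creep '[[[0,0.07,0,0,0,0.25,-0.42],[0,0.14,0,0,0,0.5,-0.42]]]';python3 -m creep '[[[0,0.07,0,0,0,0.25,-0.42],[0,0.14,0,0,0,0.5,-0.42]]]';python3 -m creep '[[[0,0.07,0,0,0,0.25,-0.42],[0,0.14,0,0,0,0.5,-0.42]]]'; python3 -m creep '[[[0,0.07,0,0,0,0.25,-0.42],[0,0.14,0,0,0,0.5,-0.42]]]'
```

```text
time: 13.8
tool_pos: [0.6413, 0.0114, 0.0419]
tool_rot: [3.135, 0.001, 1.626]
contact_force: [0.3, 0.1, -0.9]
opening: 0.0265
time: 14.0
tool_pos: [0.6426, 0.0115, 0.0418]
tool_rot: [3.135, 0.001, 1.617]
contact_force: [0.8, -0.6, 0.4]
opening: 0.0267
time: 14.2
tool_pos: [0.6438, 0.0116, 0.0418]
tool_rot: [3.136, 0.001, 1.608]
contact_force: [-1.3, 0.3, 0.5]
opening: 0.0264
time: 14.4
tool_pos: [0.6442, 0.0116, 0.0415]
tool_rot: [3.138, 0.001, 1.599]
contact_force: [-4.9, -0.7, 1.2]
opening: 0.0267
```

```bash
python3 -m creep '[[[0,0.03,0,0,0,0,-0.42],[0,0.03,0,0,0,0,-0.42]]]'; python3 -m creep '[[[0,0.05,0,0,0,0,-0.42],[0,0.05,0,0,0,0,-0.42]]]'
```

```text
time: 14.6
tool_pos: [0.6441, 0.0116, 0.0413]
tool_rot: [3.139, 0.001, 1.599]
contact_force: [-3.3, 0.8, 0.5]
opening: 0.0264
time: 14.8
tool_pos: [0.6442, 0.0117, 0.0411]
tool_rot: [3.14, 0.001, 1.599]
contact_force: [-4.6, -0.5, 0.6]
opening: 0.0269
```

```bash
python3 -m creep '[[[0,0.05,0,0,0,0,-0.42],[0,0.08,0,0,0,0,-0.42],[0,0.08,0,0,0,0,-0.42]]]'; python3 -m creep '[[[0,0.05,0,0,0,0,-0.42],[0,0.1,0,0,0,0,-0.42],[0,0.1,0,0,0,0,-0.42]]]'
```

```text
time: 15.1
tool_pos: [0.6443, 0.0117, 0.041]
tool_rot: [-3.141, 0.001, 1.599]
contact_force: [-6.1, -1.1, 0.8]
opening: 0.0269
time: 15.4
tool_pos: [0.6444, 0.0118, 0.0408]
tool_rot: [-3.139, 0.001, 1.599]
contact_force: [-7.6, 0.4, 1.3]
opening: 0.0265
```

```bash
python3 -m creep '[[[0,0.1,0,0,0,0,-0.42],[0,0.12,0,0,0,0,-0.42],[0,0.12,0,0,0,0,-0.42],[0,0.12,0,0,0,0,-0.42]]]'; python3 -m creep '[[[0,0.12,0,0,0,0,-0.42],[0,0.12,0,0,0,0,-0.42],[0,0.12,0,0,0,0,-0.42],[0,0.12,0,0,0,0,-0.42]]]';
```

```text
time: 15.8
tool_pos: [0.6445, 0.0118, 0.0405]
tool_rot: [-3.136, 0.001, 1.599]
contact_force: [-7.6, -1.0, 1.9]
opening: 0.0269
time: 16.2
tool_pos: [0.6445, 0.0119, 0.0402]
tool_rot: [-3.133, 0.0, 1.599]
contact_force: [-6.9, 0.4, 2.0]
opening: 0.0267
```

```bash
python3 -c "
from h import *
rel([.6449,.0119,.0412],[np.pi,0,1.599])"; python3 -m creep '[[[0,0.13,-0.05,0,0,0,-0.42],[0,0.16,-0.1,0,0,0,-0.42],[0,0.16,-0.1,0,0,0,-0.42],[0,0.16,-0.1,0,0,0,-0.42]]]'
```

```text
rel cm [-0.    0.04 -0.1 ] deg [-0.48  0.03  0.01]
time: 16.6
tool_pos: [0.6446, 0.0119, 0.0403]
tool_rot: [-3.129, 0.0, 1.599]
contact_force: [-7.1, -1.1, -0.1]
opening: 0.027
```

```bash
python3 -m creep '[[[0,0.1,0,-0.2,0,0,-0.42],[0,0.12,0,-0.4,0,0,-0.42],[0,0.12,0,-0.4,0,0,-0.42]]]'; python3 -m creep '[[[0,0.12,0,-0.3,0,0,-0.42],[0,0.14,0,-0.5,0,0,-0.42],[0,0.14,0,-0.5,0,0,-0.42]]]'
```

```text
time: 16.9
tool_pos: [0.6445, 0.0119, 0.0398]
tool_rot: [-3.133, 0.0, 1.599]
contact_force: [-8.0, -0.4, 0.7]
opening: 0.0266
time: 17.2
tool_pos: [0.6445, 0.012, 0.0394]
tool_rot: [-3.139, -0.0, 1.6]
contact_force: [-7.5, -1.1, 2.2]
opening: 0.0267
```

```bash
python3 -m creep '[[[0,0.14,-0.05,-0.4,0,0,-0.42],[0,0.17,-0.1,-0.6,0,0,-0.42],[0,0.17,-0.1,-0.6,0,0,-0.42],[0,0.17,-0.1,-0.6,0,0,-0.42]]]'; 
```

```text
time: 17.6
tool_pos: [0.6445, 0.012, 0.0395]
tool_rot: [3.139, -0.0, 1.6]
contact_force: [-7.8, -1.1, 0.1]
opening: 0.0269
```

```bash
python3 -m creep '[[[0,0.17,0,-0.2,0,0,-0.42],[0,0.2,0,-0.2,0,0,-0.42],[0,0.22,0,-0.2,0,0,-0.42],[0,0.22,0,-0.2,0,0,-0.42]]]'; python3 -c "
from h import *
s=st(); print(s['joint_efforts'].round(2))"
```

```text
time: 18.0
tool_pos: [0.6447, 0.0121, 0.0389]
tool_rot: [3.14, -0.001, 1.6]
contact_force: [-9.0, -0.8, 2.8]
opening: 0.0267
t 18.0 pos [0.6447 0.0121 0.0389] rpy [ 3.1401e+00 -5.0000e-04  1.5998e+00] F [-9.   -0.82  2.8 ] T [-0.19  1.58 -0.  ] open 0.0267
[ 4.300e-01 -5.883e+01 -2.490e+01  5.500e-01 -2.910e+00  1.000e-02]
```

```bash
python3 -m creep '[[[0,0.22,-0.05,-0.2,0,0,-0.42],[0,0.24,-0.1,-0.2,0,0,-0.42],[0,0.24,-0.1,-0.2,0,0,-0.42],[0,0.24,-0.1,-0.2,0,0,-0.42],[0,0.24,-0.1,-0.2,0,0,-0.42],[0,0.24,-0.1,-0.2,0,0,-0.42]]]'
```

```text
time: 18.6
tool_pos: [0.6447, 0.0121, 0.0388]
tool_rot: [-3.141, -0.001, 1.6]
contact_force: [-10.1, -0.7, 1.1]
opening: 0.0268
```

```bash
python3 -m creep '[[[0,0.24,0,0,0,0,-0.42],[0,0.24,0,0,0,0,-0.42],[0,0.24,0,0,0,0,-0.42],[0,0.24,0,0,0,0,-0.42],[0,0.24,0,0,0,0,-0.42],[0,0.24,0,0,0,0,-0.42]]]'
```

```text
time: 19.2
tool_pos: [0.6448, 0.0122, 0.038]
tool_rot: [-3.135, -0.001, 1.6]
contact_force: [-10.1, -1.5, 2.5]
opening: 0.027
```

I held about 10 N at the finger for over a second with the bar stationary against the stop. Now I'll ease off, open slightly and lift straight up.

```bash
python3 -m creep '[[[0,0.17,0,0,0,0,-0.42],[0,0.1,0,0,0,0,-0.42],[0,0.03,0,0,0,0,-0.42],[0,-0.04,0,0,0,0,-0.42],[0,-0.1,0,0,0,0,-0.42],[0,-0.13,0,0,0,0,-0.42],[0,-0.13,0,0,0,0,-0.42]]]'; python3 -c "
from h import *
s=st();rel([.6435,.0119,.041],[np.pi,0,1.599])"
```

```text
time: 19.9
tool_pos: [0.6441, 0.0122, 0.0383]
tool_rot: [-3.136, -0.001, 1.6]
contact_force: [-1.4, 0.1, -0.9]
opening: 0.0268
t 19.9 pos [0.6441 0.0122 0.0383] rpy [-3.1363e+00 -9.0000e-04  1.6002e+00] F [-1.37  0.13 -0.86] T [-0.05  0.09 -0.  ] open 0.0268
rel cm [-0.03 -0.06 -0.27] deg [-0.3  -0.05  0.07]
```

```bash
python3 -m creep '[[[0,-0.08,0,0,0,0,-0.4],[0,-0.1,0,0,0,0,-0.3],[0,-0.1,0,0,0,0,-0.2],[0,-0.1,0,0,0,0,-0.15],[0,-0.1,0,0,0,0,-0.15]]]'; python3 - <<'E'
from h import *
st(); im=robot.read_camera("wrist"); cv2.imwrite("pics/w7.png",im[:,:,::-1])
E
```

```text
time: 20.4
tool_pos: [0.6432, 0.0122, 0.0384]
tool_rot: [-3.137, -0.001, 1.6]
contact_force: [0.7, 0.1, -1.2]
opening: 0.0393
t 20.4 pos [0.6432 0.0122 0.0384] rpy [-3.1366e+00 -9.0000e-04  1.6002e+00] F [ 0.69  0.08 -1.23] T [-0.01 -0.15  0.03] open 0.0393
```

View pics/w7.png

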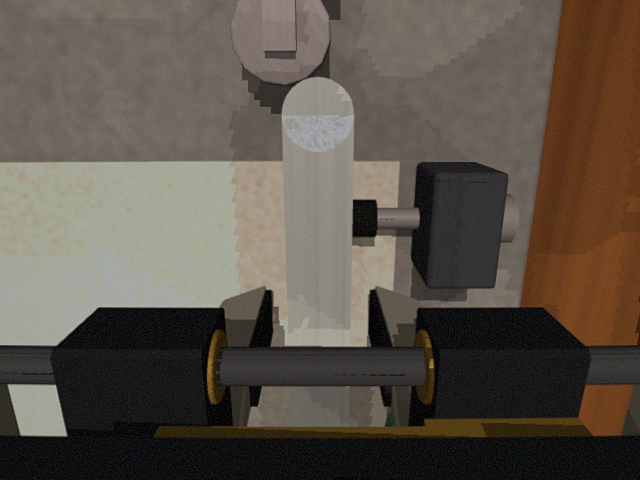

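The fence, with its right edge at x≈353, rests against the rubber tip at (364,218). The roller at (282,35) sits behind its tip, and both fingers are clear. Now I'll lift.

```bash
python3 -m creep '[[[0,0,-1,0,0,0,-0.15],[0,0,-3,0,0,0,-0.15],[0,0,-6,0,0,0,-0.15],[0,0,-10,0,0,0,-0.15],[0,0,-14,0,0,0,-0.15],[0,0,-18,0,0,0,-0.15]]]'; python3 -m creep '[[[-4,-5,-4,0,0,0,-0.15],[-8,-10,-6,0,0,0,-0.15],[-12,-15,-6,0,0,0,-0.15],[-16,-20,-6,0,0,0,-0.15],[-20,-24,-6,0,0,0,-0.15],[-24,-26,-6,0,0,0,-0.15],[-24,-26,-6,0,0,0,-0.15]]]'; python3 - <<'E'
from h import *
st()
for c,(a,b,d,e),f in [("top",(155,310,100,465),2.1),("side",(120,480,150,460),1.6)]:
    im=robot.read_camera(c); cv2.imwrite(f"pics/{c}8.png",cv2.resize(im[a:b,d:e,::-1],None,fx=f,fy=f))
E
```

```text
time: 21.05
tool_pos: [0.6439, 0.012, 0.2209]
tool_rot: [-3.137, -0.001, 1.6]
contact_force: [0.4, 0.0, -0.3]
opening: 0.0392
time: 21.75
tool_pos: [0.401, -0.2224, 0.2825]
tool_rot: [-3.139, 0.0, 1.601]
contact_force: [0.9, -0.0, 0.6]
opening: 0.0392
t 21.75 pos [ 0.401  -0.2224  0.2825] rpy [-3.1389e+00  5.0000e-04  1.6007e+00] F [ 0.86 -0.03  0.6 ] T [-0.04 -0.15 -0.03] open 0.0392
```

View pics/top8.png

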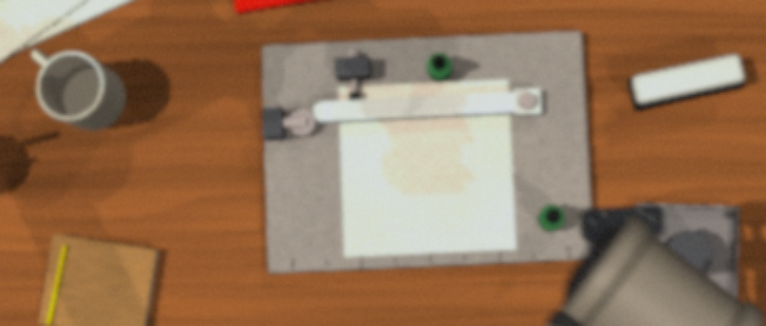

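View pics/side8.png

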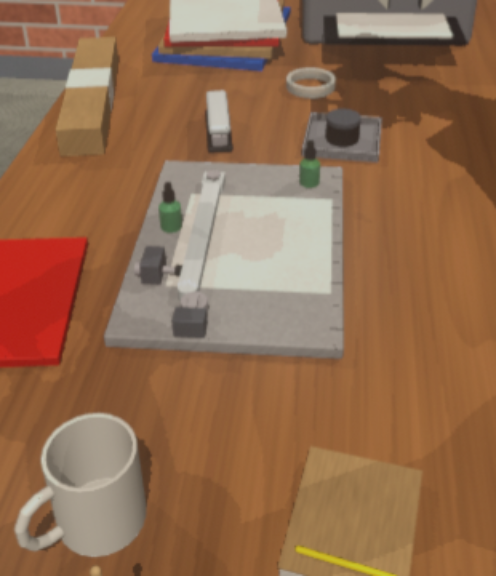

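Both views show the fence held at the stop, the tin upright in the tray, and the bottles, mug, stapler and tape where they were. The arm is clear at 0.28 m. I'm handing in.

```bash
python3 -c "
from h import *
st(); print(robot.hand_in())"
```

```text
t 21.85 pos [ 0.3994 -0.2255  0.2826] rpy [-3.1375e+00  1.9000e-03  1.5935e+00] F [-0.27 -0.08  0.08] T [ 0.03 -0.1   0.02] open 0.0388
the job is handed in; nothing more can be done
None
```

The job is handed in at 21.9 s: the tin stands upright in the tray and the fence rests against the rubber-tipped stop by itself.

**What I did:**
- **Tin:** I gripped it at 15 N, set it down near the tray centre (2 N contact) and released it.
- **Fence:** I moved it round its pin with the fingers either side of the bar, about 1 mm clear and not squeezing. After the roller, the front finger held it back so the catch could not snap it onto the stop.
- **Press:** I built the push up over about 3 s, then held about 10 N at the finger for 1.2 s before easing off.

**Last checks:**
- After letting go, the wrist, top and side pictures showed the fence on the rubber tip, past the roller. The tin was still in the tray.
- By eye, the bottles and stapler hadn't moved in the top view, nor the mug, stapler and tape in the side view. I did not measure them again.
- The wrist force read near zero with the arm well clear.

**Less certain:**
- **Stop force:** it was worked out, not measured. The finger pushed 160 mm from the pin, so with the catch's own pull the stop took roughly 9 to 11 N. Force readings scatter by about 1 N.
- **Build-up:** the push stalled at 7 to 8 N for a while because the tool tilted slightly, so I corrected the tilt and pushed a little further.
- **Readings:** forces were read only at the end of each move, so brief peaks in between were not seen.

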